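Open the capsule box and lay out a coffee capsule

TASK

Get the red coffee capsule out for the next cup. Push both dark steel turn buttons on the wooden capsule box aside until they lie along the frame, lift the freed panel straight out by its dark pull and lay it flat, pull upward, on the bamboo cutting board at the left. Then take the red capsule out of the box and stand it upright in the middle of the white saucer; leave the green capsule in the box and the buttons aside, and do not knock the cup or the saucer about.

Things in the scene. Friction and masses are not known exactly. Their poses are not given: they have to be found in the camera images.
- capsule_box: Fixed wooden box, 194 x 198 mm (x by y), 74 mm high; origin in the middle of its underside on the worktop, x to the robot's left and y towards the robot (yaw 1.57 +- 0.25), z up. Its flat top frame has an opening 140 x 170 mm in which the panel lies flush on a ledge (128 x 158 mm clear below); inner floor at 8 mm. A dark steel turn button on the frame's right (-x) side, one on the left (+x).
- panel: Loose light-wood panel, 136 x 166 x 10 mm (x by y by z), up to 0.3 kg, 2 mm play all round in the frame; origin in the middle of its underside (64 mm above the box's underside when in the frame), z up. On the middle of its top is a dark pull, a bar 16 mm wide (x) and 60 mm long (y), from 18 to 36 mm above the panel's underside, on a narrower neck.
- panel_grip (a point): Centre of the panel's pull bar, 27 mm above the panel's underside; same axes as the panel.
- right_button (a joint): Turn button on the right side (rad). 0: points squarely in over the panel (box +x), locking it; positive is counter-clockwise from above; near +1.57 or -1.57 it lies along the frame, clear of the panel (stops at 1.6 both ways). Starts within 0.4 of 0, turns with about 1.2 N at its tip and stays where left. The panel is free once both are turned more than 1.2 either way.
- left_button (a joint): The same for the button on the left side: 0 points squarely in over the panel (the box's -x); positive is counter-clockwise seen from above.
- right_pivot (a point): Top of the right button on its pivot axis, 15 mm outside the panel's edge, 28 mm to the box's +y side of the middle. Each button is a steel bar 10 mm wide reaching 29 mm from the pivot, with a round 16 mm head at the pivot; its underside is 2.5 mm, its top 14.5 mm above frame and panel (screw head 2 mm more).
- left_pivot (a point): Top of the left button on its pivot axis, 15 mm outside the panel's edge, 28 mm to the box's -y side of the middle.
- right_tip (a point): Middle of the right button's free end, at its top, 29 mm from the pivot.
- left_tip (a point): Middle of the left button's free end, at its top, 29 mm from the pivot.
- cutting_board: Fixed light bamboo cutting board with darker end strips, 235 x 304 mm (x by y), lying flat left of the box; its top is 20 mm above the worktop; origin in the middle of its underside on the worktop, z up. (Wall cabinets hang over the back of the worktop: their door handles begin at x = 0.54, 0.5 m above it; keep the wrist clear.)
- red_capsule: Coffee capsule with a terracotta-red cup and a dark top, 54 mm across its top flange, tapering to about 34 mm at the foot, 32 mm high, 12 g; stands upright on the inner floor of the box in one half of it (near or far half: box +y or -y side, about 38 mm from the middle), under the panel. Origin in the middle of its foot, z up.
- green_capsule: The same capsule with a dark-green cup, in the other half of the box; to be left in the box.
- saucer: Loose round white saucer, 116 mm across, 14 mm high, on the worktop right of the box; origin in the middle of its underside, z up. Its flat middle is 5 mm above the worktop, 72 mm wide.
- espresso_cup: White espresso cup, 61 x 85 x 53 mm, standing behind the saucer; a bystander. Origin in the middle of its underside.

How it is judged:
On the way, in this order (a step that is already met when the one before it is completed fails the run):
1. both turn buttons are turned aside (more than 1.2 rad) while the panel still lies in its frame ((value of joint right_button above 1.2 rad or value of joint right_button below -1.2 rad) and (value of joint left_button above 1.2 rad or value of joint left_button below -1.2 rad) and distance of panel from where it was at the start of the episode below 0.01 m), for 0.2 s.
2. the panel is lifted clear above the frame (z of panel in the frame of capsule_box above 0.08 m and angle between panel's own z axis and vertical below 0.5 rad and contact force between the fingers and panel above 0.5 N), for 0.1 s.
3. the panel lies flat on the cutting board, let go (height (world z) of panel between 0.015 and 0.026 m and angle between panel's own z axis and vertical below 0.08 rad and x of panel in the frame of cutting_board between -0.117 and 0.117 m and y of panel in the frame of cutting_board between -0.15 and 0.15 m and contact force between each of the arm, the fingers and panel below 0.3 N and linear speed of panel below 0.03 m/s), for 0.2 s.
4. the red capsule is lifted out of the box (z of red_capsule in the frame of capsule_box above 0.076 m), for 0.1 s.
At the end, for the whole second after the job is handed in: Panel flat (0.08 rad), pull upward, its middle over the cutting board; red capsule upright (0.15 rad), at rest, within 25 mm of the saucer's centre; saucer level on the worktop; green capsule in the box; both buttons still aside by more than 1.0 rad (height (world z) of panel between 0.015 and 0.026 m and angle between each of panel, saucer's own z axis and vertical below 0.08 rad and x of panel in the frame of cutting_board between -0.117 and 0.117 m and y of panel in the frame of cutting_board between -0.15 and 0.15 m and horizontal distance between red_capsule and saucer below 0.025 m and z of red_capsule in the frame of saucer between 0 and 0.014 m and angle between red_capsule's own z axis and vertical below 0.15 rad and linear speed of each of red_capsule, panel below 0.02 m/s and height (world z) of saucer below 0.006 m and z of green_capsule in the frame of capsule_box below 0.03 m and horizontal distance between green_capsule and capsule_box below 0.11 m and (value of joint right_button above 1 rad or value of joint right_button below -1 rad) and (value of joint left_button above 1 rad or value of joint left_button below -1 rad)); the robot touches nothing.
It fails at once if the saucer is shoved more than 30 mm (distance of saucer from where it was at the start of the episode above 0.03 m).
It fails at once if the espresso cup is moved more than 20 mm (distance of espresso_cup from where it was at the start of the episode above 0.02 m).
It fails at once if the green capsule leaves the box (z of green_capsule in the frame of capsule_box above 0.07 m).
It also fails if it takes over 69 s, if anything falls off the work surface, if the arm or the gripper's body presses on something with over 40 N, if the wrist force passes 120 N, or if a joint passes its speed limit or range.

ROBOT

A 6-joint arm with a two-finger parallel gripper is mounted at the origin on a cart in front of the work surface, level with it; the furniture and walls round the work are solid. World frame = base frame: x ahead of the robot, y to its left, z up, the work surface at z = 0. Lengths are in m, angles in rad, forces in N, time in s.
With the tool pointing down it reaches from about 0.35 to 0.775 m from the base axis. Payload 7.3 kg.
Tool frame: the origin (TCP) lies at the very end of the fingers, on their centre line; the grasp point (between the pads) lies env.grip_depth behind it (env.grip_depth is the distance from the TCP to the grasp point, in m); z points along the fingers, y is the line along which they close (so a half turn about z gives the same grasp; the last joint's range is limited). The gripper opens to 92 mm and grips with 3 to 60 N. Pads are 19 mm wide; open, the fingers measure 130 mm over their backs; the gripper's body (75 mm by 190 mm) begins 47 mm behind the grasp point.
Start: joints at [1.034, 0.342, 1.524, -0, 1.275, -0.146], TCP at [0.2, 0.485, 0.227] pointing down, gripper open.
Joint ranges: [-2.53, 2.53], [-0.77, 2.02], [0.04, 2.7], [-1, 4.14], [0.28, 2.66], [-3.11, 3.11]. Speed limits (rad/s): [2.57, 2.57, 3.14, 3.14, 3.14, 3.14].

INTERFACE

Orientations are given as a rotation vector (axis times angle).
In Python, from cell import env gives the robot as it stands.
- The arm moves only by the shell command python3 jog.py 'ROWS' [FORCE]. ROWS is a JSON list of rows, 1 to 10 of them, each of 5 numbers: dx, dy, dz in m, then a turn about the tool's z in rad, then the opening from 0.0 (shut) to 1.0 (fully open); each row is the pose to reach, as a shift and turn from the pose commanded when the command began, along the tool's axes at that moment; what a row does not reach only later rows make up. A row lasts 1/12 s, in which the tool goes at most 0.0417 m and 0.125 rad, less where a joint would pass 70% of its speed; a pose out of reach is approached as far as the arm can. The fingers move at their own pace and stop on an object; FORCE is the grip in N (left out, the last holds). Time passes only in rows, so rows that do not move let the fingers close. It prints the time, the measured TCP pose, the force, the opening and the grip force at its end.
- env.observe(): the state, without advancing time (a new reading comes with each control period).
- env.capture(name): name is "scene" or "top" or "wrist"; returns the picture (480x640x3 uint8, red, green, blue); there is no depth.
- env.camera_params(name): a dict with "fx", "fy", "cx", "cy" (pixels), "k1" (the pictures are not rectified: a ray, as slopes to the right and down, at radius r is drawn at 1 + k1 r^2 times it, then the intrinsics apply), "rvec" (rotation vector, rad) and "tvec" (3), from world to camera coordinates, as OpenCV has them. Camera axes: x right, y down, z forward; pixel columns grow to the right and rows downward; lengths in m; the calibration is good to about 2 mm. A picture is of the moment at which its call begins: read the wrist's pose just before it. camera_params takes no time and is no camera call; for the wrist camera it gives the pose at the moment of the call.
- env.finish_job(): hands the job in; it is judged then, once.
The state is a dict: "time_s": time; "q": joint angles; "joint_velocities": joint speeds; "joint_torque": joint torques, N m; "position": TCP position; "tool_rot": TCP orientation; "wrist_force": force on the tool from outside, world axes, zero at the start; "moment": the same for the moment, N m; "grip_width": opening from 0.0 (shut) to 1.0 (fully open); "grip_force": force on a finger pad.
Only numpy, scipy, OpenCV 4.12 (cv2) and the standard library are available. Lean on these libraries where they do the work, as an engineer would, in place of code of your own. Each camera call takes 0.05 s, during which the arm holds its last target. There are 200 camera calls.

## Working session

There is one attempt and no reset: what is moved stays moved. The work goes in short steps, Python scripts to look and compute and a shell command to move; the robot and the scene stay as the last step left them, time stands still between calls to the robot, and variables do not carry over. Pictures are saved under pics/ and viewed, at most 14 in all, crops included, and the job is handed in when it is done.

```bash
ls; mkdir -p pics
python3 - <<'E'
from cell import env
import cv2,numpy as np
o=env.observe();print(o['position'],o['tool_rot'],env.grip_depth,o['grip_width'],o['time_s'])
for n in("top","scene"):
    cv2.imwrite(f"pics/{n}0.png",env.capture(n)[...,::-1]);print(env.camera_params(n))
E
```

```text
cell.py
jog.py
pics
[0.19974262 0.48507593 0.22603209] [-6.09767892e-01 -3.08134094e+00  2.33268135e-03] 0.0188 0.999334498260325 0.0
{'fx': 460.03959796840195, 'fy': 460.03959796840195, 'cx': 308.8993776859925, 'cy': 237.89388018971263, 'k1': -0.12235027156860695, 'rvec': array([ 2.15087656, -2.13941769,  0.10622896]), 'tvec': array([-0.05491049,  0.57600215,  1.05527822])}
{'fx': 506.03397459514593, 'fy': 506.03397459514593, 'cx': 327.0458329617877, 'cy': 244.88891674755317, 'k1': -0.06111110523856035, 'rvec': array([ 2.08426363, -1.02636987,  0.44860819]), 'tvec': array([-0.37573987,  0.33181415,  0.79579281])}
```

View pics/top0.png

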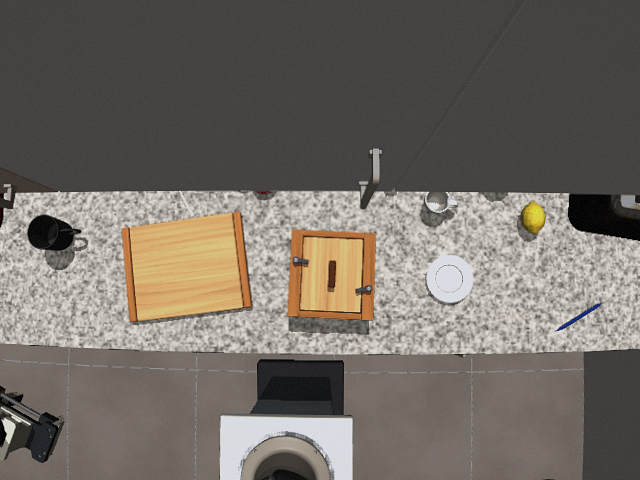

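The top view shows the box at about (332,275), with button heads near (300,261) and (366,290). The board is at about (187,267), the saucer at (449,279) and the cup at (437,201). I'll zoom in on the box.

```bash
cat > h.py <<'E'
import cv2,numpy as np
from cell import env
def ray(n,uv,z,p=None):
    "pixels -> world points at height z"
    p=p or env.camera_params(n);K=np.array([[p['fx'],0,p['cx']],[0,p['fy'],p['cy']],[0,0,1]])
    n_=cv2.undistortPoints(np.float64(uv).reshape(-1,1,2),K,np.array([p['k1'],0,0,0.]))[:,0]
    R=cv2.Rodrigues(p['rvec'])[0];c=-R.T@p['tvec'];d=np.c_[n_,np.ones(len(n_))]@R
    return c+d*((z-c[2])/d[:,2])[:,None]
def proj(n,P,p=None):
    p=p or env.camera_params(n);K=np.array([[p['fx'],0,p['cx']],[0,p['fy'],p['cy']],[0,0,1]])
    return cv2.projectPoints(np.float64(P).reshape(-1,1,3),p['rvec'],p['tvec'],K,np.array([p['k1'],0,0,0.]))[0][:,0]
def crop(src,dst,x,y,w,h,s):
    cv2.imwrite(dst,cv2.resize(cv2.imread(src)[y:y+h,x:x+w],None,fx=s,fy=s,interpolation=cv2.INTER_CUBIC))
def tool():
    o=env.observe();return np.array(o['position']),cv2.Rodrigues(np.array(o['tool_rot']))[0]
E
python3 -c "
from h import *
crop('pics/top0.png','pics/c0.png',280,220,110,105,5.7/1.02)
print(ray('top',[(449,279)],.014),ray('top',[(437,203)],.05))
print(ray('top',[(123,228),(240,211),(251,307),(131,322)],.02))
"
```

```text
[[ 0.48070623 -0.3885797   0.014     ]] [[ 0.65886796 -0.35513769  0.05      ]]
[[0.60125578 0.411386   0.02      ]
 [0.64365192 0.11709252 0.02      ]
 [0.41206413 0.08514183 0.02      ]
 [0.37067982 0.3793937  0.02      ]]
```

View pics/c0.png

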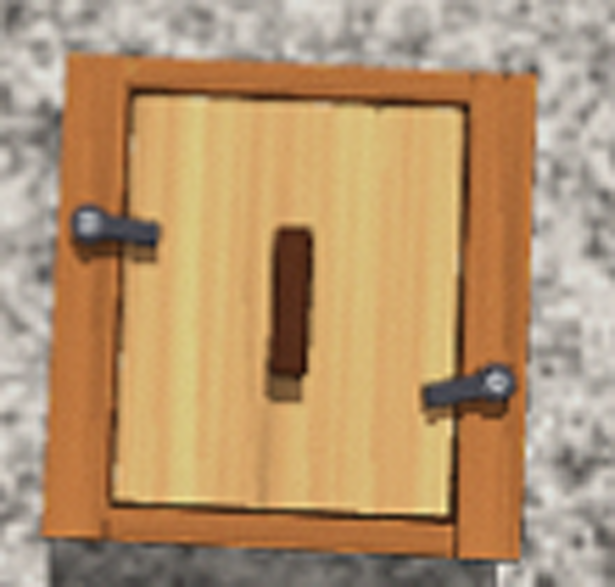

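The crop shows the box's outer top corners at (68,55), (536,75), (520,558) and (43,537). The pull is centred at (291,301). The left button runs from (89,222) to (157,234), and the right one from (497,382) to (425,395).

```bash
cat >> h.py <<'E'
def box():
    c=lambda L:np.array(L)/(5.7/1.02)+[280,220]
    C=ray('top',c([(68,55),(536,75),(520,558),(43,537)]),.074)
    m=C.mean(0);x=(C[0]+C[3]-C[1]-C[2])[:2];x/=np.linalg.norm(x);return m[:2],x,np.array([-x[1],x[0]])
E
python3 -c "
from h import *
np.set_printoptions(precision=4,suppress=True)
c=lambda L:np.array(L)/(5.7/1.02)+[280,220]
m,x,y=box();print(m,np.arctan2(x[1],x[0]))
C=ray('top',c([(68,55),(536,75),(520,558),(43,537)]),.074)[:,:2]
print('sides',[np.linalg.norm(C[i]-C[i-1]) for i in range(4)])
inn=ray('top',c([(130,92),(467,103),(452,519),(110,505)]),.074)[:,:2];print('inner c',inn.mean(0))
P=ray('top',c([(276,228),(312,230),(304,376),(270,374)]),.1)[:,:2];g=P.mean(0);print('pull',g,'len',np.linalg.norm(P[0]-P[3]),'ang',np.arctan2(*(P[0]+P[1]-P[2]-P[3])[::-1]))
B=ray('top',c([(89,222),(157,234),(497,382),(425,395)]),.0895)[:,:2]
for i,s in((0,-1),(2,1)):
  d=B[i+1]-B[i];print('pivot',B[i],'tip',B[i+1],'boxframe',(B[i]-m)@np.c_[x,y],'expected', m-s*83*x/1e3+s*.028*y,'ang',np.arctan2(s*d@y,s*d@x))
p,R=tool();print(p,R)
import json
print(env.camera_params('wrist'))
"
```

```text
[ 0.4883 -0.1062] 1.5322173404553978
sides [np.float64(0.19603103877651515), np.float64(0.19181642214598513), np.float64(0.19566296707646177), np.float64(0.19175067780088179)]
inner c [ 0.4887 -0.1054]
pull [ 0.4881 -0.105 ] len 0.05768428004017861 ang -0.046263408350753765
pivot [ 0.5201 -0.0245] tip [ 0.5154 -0.0518] boxframe [ 0.0828 -0.0287] expected [ 0.5194 -0.0243] ang -0.13102412303051783
pivot [ 0.457  -0.1874] tip [ 0.4518 -0.1588] boxframe [-0.0824  0.0281] expected [ 0.4571 -0.188 ] ang 0.21967494791758266
[0.1998 0.4851 0.2261] [[-0.9246  0.3809 -0.0007]
 [ 0.3809  0.9246 -0.0012]
 [ 0.0002 -0.0013 -1.    ]]
{'fx': 337.18218602220884, 'fy': 337.18218602220884, 'cx': 321.87292579601325, 'cy': 231.51374741554403, 'k1': -0.0548902428303726, 'rvec': array([-2.3997, -1.6074, -0.2367]), 'tvec': array([-0.525, -0.036,  0.391])}
```

```bash
cat >> h.py <<'E'
def go(x,y,z,yaw=None):
    "tool-axis shift and turn to reach world TCP x,y,z with closing axis at yaw"
    p,R=tool();a=np.arctan2(R[1,1],R[0,1]);yaw=a if yaw is None else yaw
    t=-((yaw-a+np.pi/2)%np.pi-np.pi/2);d=R.T@(np.array([x,y,z])-p)
    print('at',p.round(4),'yaw',round(a,3),'-> shift',d.round(4),'turn',round(t,3),'rows',int(np.ceil(np.linalg.norm(d)/.0417)))
E
python3 -c "
from h import *
go(.540,-.1075,.130,1.534)"
```

```text
at [0.1998 0.4851 0.2261] yaw 1.18 -> shift [-0.5403 -0.4182  0.0966] turn -0.354 rows 17
```

```bash
python3 jog.py '[[-0.27,-0.21,0,-0.354,1],[-0.27,-0.21,0,-0.354,1],[-0.27,-0.21,0,-0.354,1],[-0.27,-0.21,0,-0.354,1],[-0.27,-0.21,0,-0.354,1],[-0.27,-0.21,0,-0.354,1],[-0.27,-0.21,0,-0.354,1],[-0.27,-0.21,0,-0.354,1],[-0.27,-0.21,0,-0.354,1],[-0.27,-0.21,0,-0.354,1]]'; python3 -c "
from h import *
go(.540,-.1075,.130,1.534)"
```

```text
time_s: 0.93
position: [0.3713, 0.1852, 0.2266]
tool_rot: [0.065, 3.141, -0.002]
wrist_force: [-0.9, 0.5, -0.4]
grip_width: 1.004
grip_force: 0.0
at [0.3713 0.1852 0.2266] yaw 1.529 -> shift [-0.1806 -0.2854  0.097 ] turn -0.005 rows 9
```

```bash
python3 jog.py '[[-0.18,-0.285,0.097,-0.005,1],[-0.18,-0.285,0.097,-0.005,1],[-0.18,-0.285,0.097,-0.005,1],[-0.18,-0.285,0.097,-0.005,1],[-0.18,-0.285,0.097,-0.005,1],[-0.18,-0.285,0.097,-0.005,1],[-0.18,-0.285,0.097,-0.005,1],[-0.18,-0.285,0.097,-0.005,1],[-0.18,-0.285,0.097,-0.005,1],[-0.18,-0.285,0.097,-0.005,1]]'; python3 -c "
from h import *
go(.540,-.1075,.0815,1.534)
cv2.imwrite('pics/w1.png',env.capture('wrist')[...,::-1])"
```

```text
time_s: 1.77
position: [0.5399, -0.1056, 0.1277]
tool_rot: [-0.055, -3.139, -0.0]
wrist_force: [-0.2, -0.3, -0.5]
grip_width: 1.001
grip_force: 0.0
at [ 0.5399 -0.1056  0.1277] yaw 1.536 -> shift [-0.0003 -0.002   0.0462] turn 0.002 rows 2
```

View pics/w1.png

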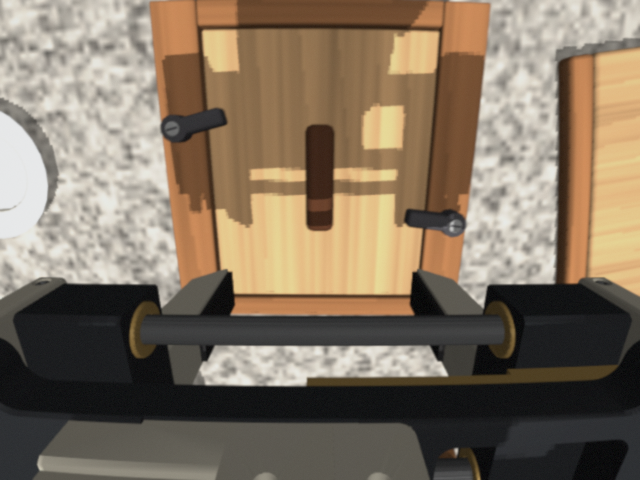

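The wrist view confirms it: the pull is centred around x=320 between the fingers, and the buttons are at (195,123) and (435,220). Both buttons lie on the near-robot side of the fingers. Next I descend and sweep.

```bash
python3 jog.py '[[0,-0.002,0.023,0,1],[0,-0.002,0.046,0,1],[0,-0.002,0.046,0,1],[0,-0.002,0.046,0,1]]'; python3 jog.py '[[0.015,-0.002,0,0,1],[0.03,-0.002,0,0,1],[0.045,-0.002,0,0,1],[0.045,-0.002,0,0,1],[0.045,0.004,0,0,1],[0.045,0.01,0,0,1],[0.045,0.012,0,0,1],[0.045,0.012,0,0,1]]'; python3 -c "
from h import *
m,x,y=box();p,R=tool();print((p[:2]-np.array([.4883,-.1056]))@np.c_[x,y])
go(.540,-.1075,.0815,1.534)"
```

```text
time_s: 2.15
position: [0.5379, -0.1032, 0.0835]
tool_rot: [-0.048, -3.139, -0.002]
wrist_force: [0.7, 0.1, 0.4]
grip_width: 1.001
grip_force: 0.0
time_s: 2.82
position: [0.4951, -0.0907, 0.084]
tool_rot: [0.048, 3.14, -0.0]
wrist_force: [-0.5, -0.5, -0.9]
grip_width: 0.999
grip_force: 0.0
[ 0.01514989 -0.00625888]
at [ 0.4951 -0.0907  0.084 ] yaw 1.54 -> shift [-0.0453 -0.0154  0.0026] turn 0.006 rows 2
```

```bash
python3 -c "
from h import *
for i in range(3):
    im=env.capture('wrist'); p,R=tool(); print(p.round(4),env.observe()['wrist_force'].round(2))
cv2.imwrite('pics/w2.png',im[...,::-1])"
```

```text
[ 0.495  -0.091   0.0839] [-1.6  -0.14  0.15]
[ 0.4948 -0.0913  0.0837] [ 0.62 -0.54 -0.07]
[ 0.4947 -0.0914  0.0837] [ 0.04  0.33 -0.47]
```

View pics/w2.png

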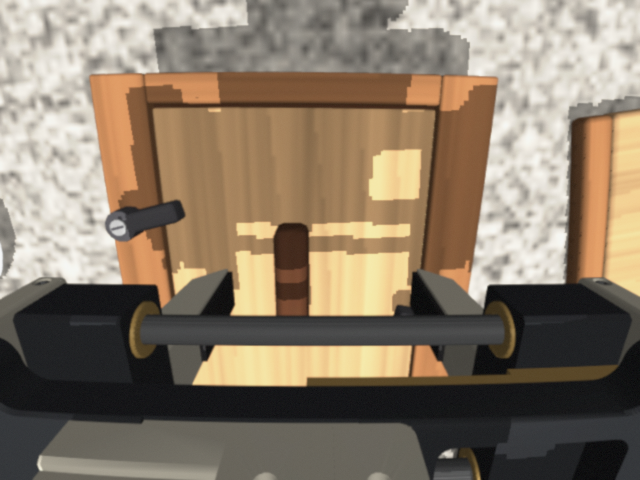

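```bash
python3 -c "
from h import *
m,x,y=box();m=np.array([.4883,-.1056])
p,R=tool();print('tips',proj('wrist',[p+R@[0,s,0] for s in(-.065,-.046,.046,.065)]).round(0).tolist())
L=m+.083*x-.028*y
for a in (0,-.13,-.5,-1,-1.3,-1.57):
  d=-np.cos(a)*x-np.sin(a)*y; print(a,proj('wrist',[np.r_[L+d*.029,.0885]]).round(0))
print('bar',proj('wrist',[np.r_[m+y*.03,.1]]))
crop('pics/w2.png','pics/w2c.png',360,230,140,120,5)
im=env.capture('scene');u=proj('scene',[np.r_[L,.09]])[0].astype(int);print(u)
cv2.imwrite('pics/s2.png',im[...,::-1]);crop('pics/s2.png','pics/s2c.png',u[0]-70,u[1]-60,140,120,5)
a,b=cv2.imread('pics/w2c.png'),cv2.imread('pics/s2c.png');cv2.imwrite('pics/ab.png',cv2.resize(np.hstack([a,b]),(800,343)))
"
```

```text
tips [[196.0, 288.0], [232.0, 288.0], [409.0, 288.0], [445.0, 288.0]]
0 [[396. 331.]]
-0.13 [[397. 325.]]
-0.5 [[405. 307.]]
-1 [[426. 289.]]
-1.3 [[442. 282.]]
-1.57 [[457. 281.]]
bar [[288.63729002 230.75266898]]
[308 245]
```

View pics/ab.png

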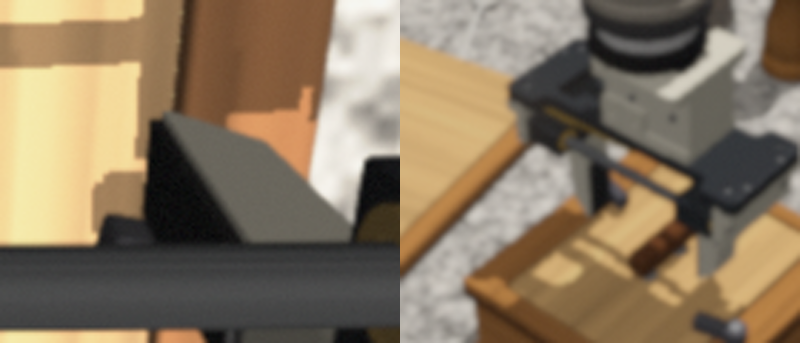

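```bash
python3 -c "
from h import *
m,x,y=box();m=np.array([.4883,-.1056]);p,R=tool()
L=m+.083*x-.028*y
im=cv2.imread('pics/s2.png');S=6;x0,y0=265,200
big=cv2.resize(im[y0:y0+100,x0:x0+130],None,fx=S,fy=S,interpolation=cv2.INTER_CUBIC)
def dot(P,c): 
  for q in proj('scene',P): cv2.circle(big,tuple(((q-[x0,y0]+.5)*S).astype(int)),3,c,-1)
dot([p+R@[e,s,0] for s in(-.065,-.046,.046,.065) for e in(-.0095,.0095)],(0,0,255))
dot([np.r_[L,.0885]],(255,0,0))
for a in(0,-.4,-.8,-1.2,-1.57): dot([np.r_[L+.029*(-np.cos(a)*x-np.sin(a)*y),.0885]],(0,255,0))
cv2.imwrite('pics/s2d.png',big)"
```

```text
(no output)
```

View pics/s2d.png

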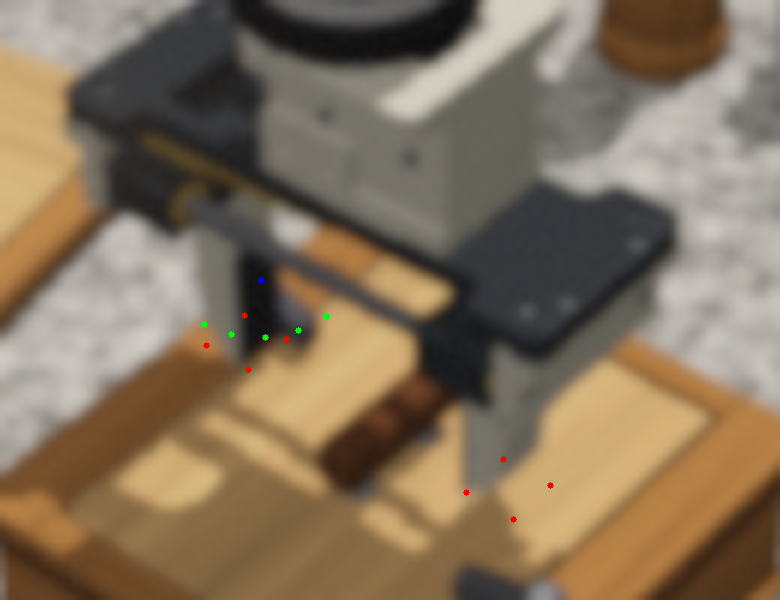

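The scene view shows the fingers taper at the tip, so the sweep passed inside the left button's end. That button now sits at about -0.4 rad, with its tip near (305,335). I'll raise, go back and repeat the sweep 20 mm off-centre.

```bash
python3 jog.py '[[0,0,-0.035,0,1],[0,0,-0.035,0,1],[-0.046,0.005,-0.035,0,1],[-0.046,0.005,-0.035,0,1],[-0.046,0.005,-0.035,0,1],[-0.046,0.005,0.002,0,1],[-0.046,0.005,0.002,0,1],[-0.046,0.005,0.002,0,1]]'; python3 -c "
from h import *
m,x,y=box();p,R=tool();print((p[:2]-np.array([.4883,-.1056]))@np.c_[x,y])"
```

```text
time_s: 3.68
position: [0.5385, -0.0877, 0.0804]
tool_rot: [-0.05, -3.136, -0.002]
wrist_force: [0.5, 0.4, -0.1]
grip_width: 1.003
grip_force: 0.0
[ 0.01981846 -0.04947783]
```

```bash
python3 jog.py '[[0.012,0,0,0,1],[0.024,0,0,0,1],[0.036,0,0,0,1],[0.043,0,0,0,1],[0.043,0,0,0,1],[0.043,0.004,0,0,1],[0.043,0.008,0,0,1],[0.043,0.008,0,0,1]]'; python3 -c "
from h import *
m,x,y=box();p,R=tool();print((p[:2]-np.array([.4883,-.1056]))@np.c_[x,y])"
```

```text
time_s: 4.35
position: [0.4979, -0.0818, 0.0829]
tool_rot: [-0.046, -3.141, 0.01]
wrist_force: [-7.1, -17.3, 9.4]
grip_width: 1.002
grip_force: 9.7
[ 0.02419731 -0.00866444]
```

```bash
python3 jog.py '[[0,-0.022,0,0,1],[0,-0.044,0.001,0,1],[0,-0.044,0.001,0,1],[0.012,-0.044,0.001,0,1],[0.024,-0.044,0.001,0,1],[0.036,-0.044,0.001,0,1],[0.048,-0.044,0.001,0,1],[0.06,-0.044,0.001,0,1],[0.06,-0.044,0.001,0,1]]';python3 jog.py '[[0,-0.003,0,0,1],[0,-0.006,0,0,1],[0,-0.006,0,0,1]]'; python3 -c "
from h import *
m,x,y=box();p,R=tool();print((p[:2]-np.array([.4883,-.1056]))@np.c_[x,y])"
```

```text
time_s: 5.1
position: [0.435, -0.1196, 0.0807]
tool_rot: [-0.05, -3.139, -0.002]
wrist_force: [-1.1, 1.2, 1.0]
grip_width: 1.0
grip_force: 0.7
time_s: 5.35
position: [0.4364, -0.1261, 0.0806]
tool_rot: [-0.051, -3.14, -0.003]
wrist_force: [-1.6, 6.7, 5.9]
grip_width: 1.002
grip_force: 4.0
[-0.02245599  0.05107329]
```

```bash
python3 jog.py '[[0,0.022,0,0,1],[0,0.022,-0.03,0,1],[-0.03,0.022,-0.05,0,1],[-0.06,0.022,-0.05,0,1],[-0.1,0.022,-0.05,0,1],[-0.1,0.022,-0.05,0,1],[-0.1,0.022,-0.05,0,1]]'; python3 -c "
from h import *
go(.4883,-.1054,.080,1.532)
m,x,y=box();p,R=tool();im=env.capture('wrist');cv2.imwrite('pics/w3.png',im[...,::-1])
cv2.imwrite('pics/w3c.png',im[0:360,60:580,::-1])
"
```

```text
time_s: 5.93
position: [0.5388, -0.1082, 0.1299]
tool_rot: [0.049, 3.141, -0.0]
wrist_force: [-0.8, -0.0, 0.1]
grip_width: 1.0
grip_force: 0.0
at [ 0.5388 -0.1082  0.1299] yaw 1.54 -> shift [0.0506 0.0012 0.0499] turn 0.008 rows 2
```

View pics/w3c.png

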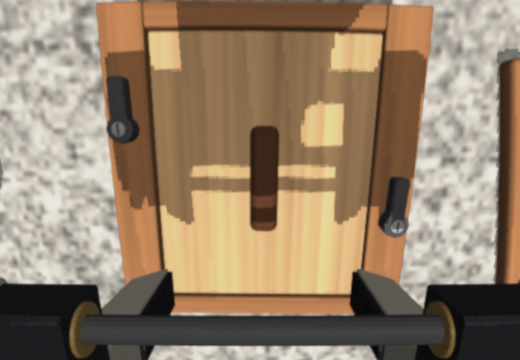

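The crop shows both buttons lying along the frame, at (120,105) and (396,205), with the pull clear at (263,178). Next I grasp the pull.

```bash
python3 jog.py '[[0.025,0.001,0,0.008,1],[0.05,0.001,0.01,0.008,1],[0.05,0.001,0.035,0.008,1],[0.05,0.001,0.05,0.008,1],[0.05,0.001,0.05,0.008,1],[0.05,0.001,0.05,0.008,1]]'; python3 jog.py '[[0,0,0,0,0],[0,0,0,0,0],[0,0,0,0,0],[0,0,0,0,0],[0,0,0,0,0],[0,0,0,0,0],[0,0,0,0,0],[0,0,0,0,0],[0,0,0,0,0]]' 25
```

```text
time_s: 6.48
position: [0.486, -0.1053, 0.0806]
tool_rot: [-0.063, -3.139, -0.001]
wrist_force: [0.7, 0.7, -0.1]
grip_width: 1.004
grip_force: 0.0
time_s: 7.23
position: [0.4869, -0.1053, 0.0807]
tool_rot: [-0.062, -3.141, -0.0]
wrist_force: [1.0, 0.6, -0.4]
grip_width: 0.395
grip_force: 0.0
```

```bash
python3 jog.py '[[0,0,0,0,0],[0,0,0,0,0],[0,0,0,0,0],[0,0,0,0,0],[0,0,0,0,0],[0,0,0,0,0]]' 25;  python3 jog.py '[[0,0,-0.01,0,0],[0,0,-0.02,0,0],[0,0,-0.035,0,0],[0,0,-0.05,0,0],[0,0,-0.07,0,0],[0,0,-0.09,0,0],[0,0,-0.09,0,0]]'
```

```text
time_s: 7.73
position: [0.4869, -0.1054, 0.0807]
tool_rot: [0.063, 3.141, 0.0]
wrist_force: [0.2, -0.7, 0.0]
grip_width: 0.174
grip_force: 25.0
time_s: 8.32
position: [0.489, -0.1061, 0.1753]
tool_rot: [0.062, 3.133, -0.004]
wrist_force: [0.7, -0.2, -1.1]
grip_width: 0.168
grip_force: 25.0
```

```bash
python3 jog.py '[[-0.005,0.035,0,0,0],[-0.01,0.075,0,0,0],[-0.013,0.115,0,0,0],[-0.015,0.155,0,0,0],[-0.018,0.195,0,0,0],[-0.02,0.235,0,0,0],[-0.02,0.275,0,0,0],[-0.02,0.315,0,0,0],[-0.02,0.35,0,0,0],[-0.02,0.35,0,0,0]]';  python3 -c "
from h import *
go(.500,.248,.042)
cv2.imwrite('pics/w4.png',env.capture('wrist')[...,::-1])"
```

```text
time_s: 9.15
position: [0.52, 0.2496, 0.1702]
tool_rot: [0.055, 3.141, 0.004]
wrist_force: [0.0, -0.9, -2.1]
grip_width: 0.173
grip_force: 25.0
at [0.52   0.2496 0.1702] yaw 1.536 -> shift [ 0.0199 -0.0027  0.1282] turn -0.0 rows 4
```

View pics/w4.png

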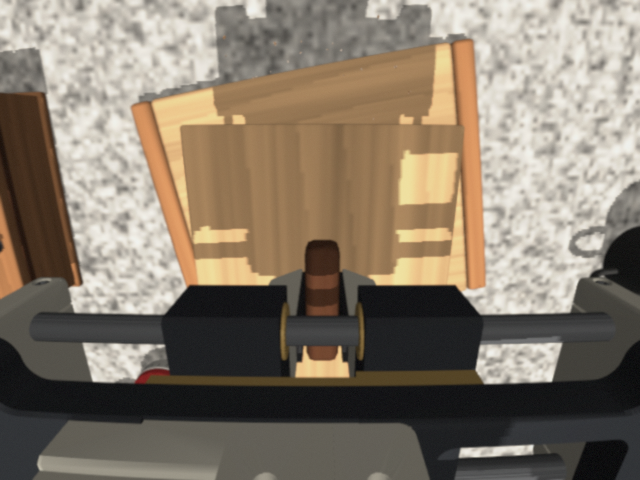

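The panel is held level over the board, with its near edge at row 125. Next I lower it.

```bash
python3 jog.py '[[0.012,-0.002,0.03,0,0],[0.012,-0.002,0.06,0,0],[0.012,-0.002,0.09,0,0],[0.012,-0.002,0.11,0,0],[0.012,-0.002,0.12,0,0],[0.012,-0.002,0.126,0,0],[0.012,-0.002,0.13,0,0],[0.012,-0.002,0.13,0,0],[0.012,-0.002,0.13,0,0]]'
```

```text
time_s: 9.95
position: [0.5095, 0.2421, 0.0418]
tool_rot: [0.063, 3.139, 0.001]
wrist_force: [-0.7, 0.4, -1.3]
grip_width: 0.175
grip_force: 25.0
```

```bash
python3 jog.py '[[0,0,0.002,0,0],[0,0,0.004,0,0],[0,0,0.005,0,0],[0,0,0.005,0,0]]'; python3 jog.py '[[0,0,0.001,0,0],[0,0,0.001,0,0.4],[0,0,0.001,0,0.7],[0,0,0.001,0,0.7],[0,0,0.001,0,0.7],[0,0,0.001,0,0.7],[0,0,0.001,0,0.7],[0,0,0.001,0,0.7]]'
```

```text
time_s: 10.28
position: [0.5091, 0.2422, 0.0367]
tool_rot: [0.062, 3.14, 0.001]
wrist_force: [-0.5, -0.5, 3.8]
grip_width: 0.174
grip_force: 25.0
time_s: 10.95
position: [0.5087, 0.2421, 0.0346]
tool_rot: [-0.062, -3.141, -0.0]
wrist_force: [0.4, -0.4, 0.1]
grip_width: 0.633
grip_force: 0.0
```

```bash
python3 jog.py '[[0,0,-0.03,0,0.75],[0,0,-0.07,0,0.75],[0,0,-0.11,0,0.75],[0,-0.03,-0.14,0,0.75],[0,-0.07,-0.14,0,0.75],[0,-0.1,-0.14,0,0.75],[0,-0.1,-0.14,0,0.75]]'; python3 -c "
from h import *
p,R=tool()
cv2.imwrite('pics/t5.png',env.capture('top')[...,::-1])
im=cv2.imread('pics/t5.png');f=lambda a,b,c,d,s:cv2.resize(im[b:b+d,a:a+c],None,fx=s,fy=s,interpolation=cv2.INTER_CUBIC)
cv2.imwrite('pics/t5c.png',np.hstack([f(285,220,100,150,4),f(400,180,100,150,4)]))
h=cv2.cvtColor(im,cv2.COLOR_BGR2HSV)"
```

```text
time_s: 11.53
position: [0.5048, 0.1378, 0.1755]
tool_rot: [0.068, 3.14, -0.003]
wrist_force: [0.7, -0.1, -0.6]
grip_width: 0.748
grip_force: 0.0
```

View pics/t5c.png

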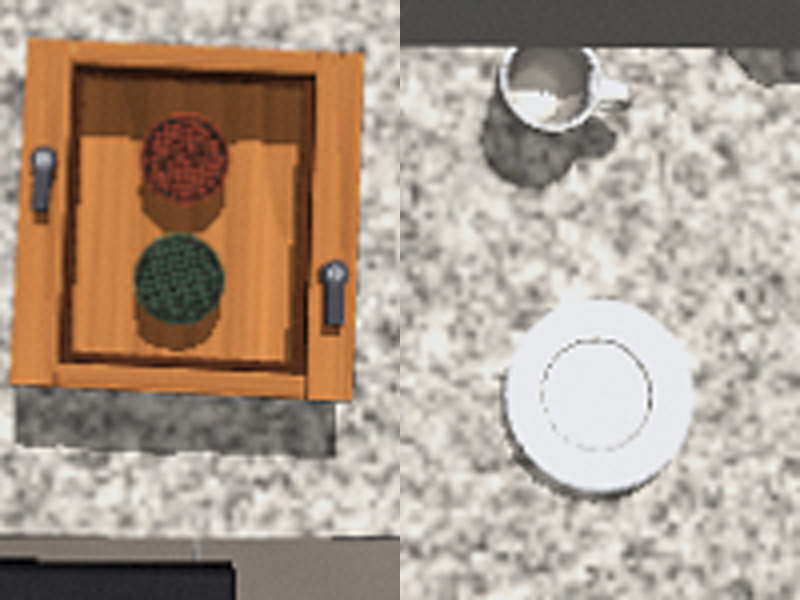

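Both capsules are visible, red in the far half with its flange centred at crop (185,158) and green at (180,279). The saucer is centred at (598,396) and the buttons are still aside.

```bash
python3 -c "
from h import *
m,x,y=box();m=np.array([.4883,-.1056])
r=ray('top',[(331.0,259.3)],.04)[0];g=ray('top',[(329.7,289.5)],.04)[0];s=ray('top',[(449.6,279.1)],.014)[0];s2=ray('top',[(449.1,278.3)],.005)[0]
print(r,g,s,s2,[(q[:2]-m)@np.c_[x,y] for q in(r,g)])
go(r[0],r[1],.12,1.532)"
```

```text
[ 0.52530203 -0.10414276  0.04      ] [ 0.45475793 -0.1012489   0.04      ] [ 0.48046497 -0.39003888  0.014     ] [ 0.48272299 -0.39138507  0.005     ] [array([ 0.00288331, -0.03691829]), array([0.00305417, 0.03368493])]
at [0.5048 0.1399 0.1752] yaw 1.527 -> shift [-0.031  -0.2429  0.0553] turn -0.005 rows 7
```

```bash
python3 jog.py '[[-0.005,-0.035,0,0,0.75],[-0.01,-0.075,0,0,0.75],[-0.015,-0.115,0,0,0.75],[-0.02,-0.155,0.02,0,0.75],[-0.025,-0.195,0.04,0,0.75],[-0.03,-0.23,0.055,0,0.75],[-0.031,-0.243,0.055,0,0.75],[-0.031,-0.243,0.055,0,0.75],[-0.031,-0.243,0.055,0,0.75]]'; python3 -c "
from h import *
go(.5253,-.1042,.028,1.532)
p,R=tool();print(proj('wrist',[[.5253,-.1042,.04]]))
im=env.capture('wrist');cv2.imwrite('pics/w6.png',im[150:400,170:470,::-1].repeat(2,0).repeat(2,1))"
```

```text
time_s: 12.33
position: [0.5262, -0.1018, 0.1192]
tool_rot: [-0.065, -3.14, -0.001]
wrist_force: [0.2, -0.3, -0.2]
grip_width: 0.75
grip_force: 0.0
at [ 0.5262 -0.1018  0.1192] yaw 1.529 -> shift [ 0.0007 -0.0025  0.0912] turn -0.003 rows 3
[[317.69551126 239.27782859]]
```

View pics/w6.png

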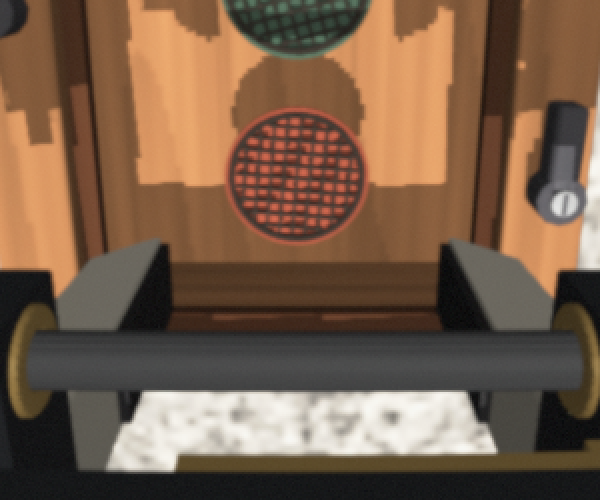

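The capsule is at crop (297,176), within 1.5 px of the prediction. Next I descend and grip gently.

```bash
python3 jog.py '[[0.001,-0.002,0.02,0,0.75],[0.001,-0.002,0.05,0,0.75],[0.001,-0.002,0.07,0,0.75],[0.001,-0.002,0.083,0,0.75],[0.001,-0.002,0.089,0,0.75],[0.001,-0.002,0.089,0,0.75],[0.001,-0.002,0.089,0,0.75]]'; python3 jog.py '[[0,0,0,0,0.4],[0,0,0,0,0.4],[0,0,0,0,0.4],[0,0,0,0,0.4],[0,0,0,0,0.4],[0,0,0,0,0.4]]' 6
```

```text
time_s: 12.97
position: [0.5256, -0.1029, 0.0314]
tool_rot: [0.06, 3.14, -0.0]
wrist_force: [0.4, 0.2, 0.4]
grip_width: 0.753
grip_force: 0.0
time_s: 13.47
position: [0.5256, -0.104, 0.0315]
tool_rot: [0.063, 3.139, -0.0]
wrist_force: [0.5, 0.5, 6.0]
grip_width: 0.568
grip_force: 6.0
```

```bash
python3 jog.py '[[0,0,-0.005,0,0.4],[0,0,-0.01,0,0.4],[0,0,-0.02,0,0.4],[0,0,-0.035,0,0.4],[0,0,-0.055,0,0.4],[0,0,-0.08,0,0.4],[0,0,-0.11,0,0.4],[0,0,-0.11,0,0.4]]';python3 -c "
from h import *
go(.4815,-.3905,.145)
im=env.capture('wrist');cv2.imwrite('pics/w7.png',im[150:400,170:470,::-1].repeat(2,0).repeat(2,1))"
```

```text
time_s: 14.13
position: [0.5278, -0.1049, 0.1469]
tool_rot: [0.062, 3.131, -0.005]
wrist_force: [1.0, -0.1, 0.7]
grip_width: 0.566
grip_force: 6.0
at [ 0.5278 -0.1049  0.1469] yaw 1.531 -> shift [ 0.035  -0.2872  0.0024] turn -0.0 rows 7
```

View pics/w7.png

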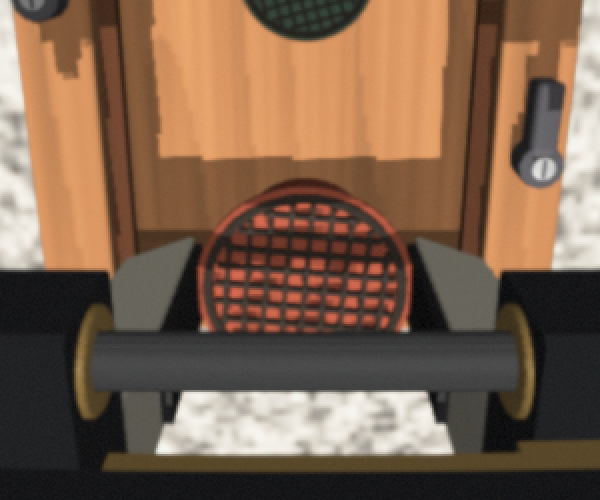

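```bash
python3 -c "
from h import *
from scipy.spatial.transform import Rotation as Ro
p,R=tool();P=env.camera_params('wrist');Rc=cv2.Rodrigues(P['rvec'])[0];print('cam in tool',R.T@(-Rc.T@P['tvec']-p))
im=cv2.imread('pics/w7.png')
t=np.linspace(0,2*np.pi,72,endpoint=False)
def show(h,pit,r=.027,dx=0):
  M=R@Ro.from_rotvec([0,pit,0]).as_matrix()
  Q=proj('wrist',[p+R@[0,0,-h]+M@[r*np.cos(a)+dx,r*np.sin(a),0] for a in t]);return Q.min(0).round(1),Q.max(0).round(1)
for h in(.006,.0085,.011):
  for pit in(-.3,-.15,0,.15,.3): print(h,pit,*show(h,pit))
"
```

```text
cam in tool [ 0.07852979  0.00034237 -0.15828468]
0.006 -0.3 [267.  239.7] [374.7 347.1]
0.006 -0.15 [267.  240.4] [374.7 343.9]
0.006 0 [267.  242.5] [374.7 339.8]
0.006 0.15 [266.9 245.9] [374.8 334.8]
0.006 0.3 [266.8 250.6] [374.9 329.2]
0.0085 -0.3 [266.2 241.3] [375.5 350.2]
0.0085 -0.15 [266.2 242.1] [375.5 346.9]
0.0085 0 [266.2 244.2] [375.5 342.6]
0.0085 0.15 [266.1 247.7] [375.6 337.5]
0.0085 0.3 [266.  252.6] [375.7 331.8]
0.011 -0.3 [265.4 242.9] [376.2 353.4]
0.011 -0.15 [265.4 243.8] [376.2 349.9]
0.011 0 [265.4 246. ] [376.3 345.5]
0.011 0.15 [265.3 249.6] [376.4 340.3]
0.011 0.3 [265.2 254.5] [376.5 334.5]
```

The crop shows the red capsule held level: the flange spans (200–411) with its top edge at row 190, which matches zero pitch. The green one is still in the box. I'll carry the red one to the saucer.

```bash
python3 jog.py '[[0.004,-0.02,0,0,0.4],[0.008,-0.055,0,0,0.4],[0.012,-0.09,0,0,0.4],[0.018,-0.13,0,0,0.4],[0.022,-0.17,0,0,0.4],[0.028,-0.21,0,0,0.4],[0.032,-0.25,0,0,0.4],[0.035,-0.28,0,0,0.4],[0.035,-0.287,0,0,0.4],[0.035,-0.287,0,0,0.4]]';python3 -c "
from h import *
go(.4815,-.3905,.034)"
```

```text
time_s: 15.02
position: [0.4774, -0.3911, 0.1396]
tool_rot: [-0.068, -3.14, -0.001]
wrist_force: [-0.0, 0.4, -0.4]
grip_width: 0.568
grip_force: 6.0
at [ 0.4774 -0.3911  0.1396] yaw 1.528 -> shift [-0.0042  0.0007  0.1056] turn -0.0 rows 3
```

```bash
python3 jog.py '[[-0.004,0.001,0.02,0,0.4],[-0.004,0.001,0.05,0,0.4],[-0.004,0.001,0.075,0,0.4],[-0.004,0.001,0.09,0,0.4],[-0.004,0.001,0.1,0,0.4],[-0.004,0.001,0.104,0,0.4],[-0.004,0.001,0.104,0,0.4],[-0.004,0.001,0.104,0,0.4]]';python3 -c "
from h import *
go(.4815,-.3905,.0295)"
```

```text
time_s: 15.68
position: [0.4833, -0.3882, 0.0376]
tool_rot: [0.061, 3.14, -0.001]
wrist_force: [-0.4, 0.0, 0.5]
grip_width: 0.569
grip_force: 6.0
at [ 0.4833 -0.3882  0.0376] yaw 1.532 -> shift [ 0.0017 -0.0024  0.0081] turn -0.0 rows 1
```

```bash
python3 jog.py '[[0.001,-0.002,0.003,0,0.4],[0.001,-0.002,0.005,0,0.4],[0.001,-0.002,0.007,0,0.4],[0.001,-0.002,0.008,0,0.4],[0.001,-0.002,0.008,0,0.4]]'
```

```text
time_s: 16.1
position: [0.4815, -0.3904, 0.0287]
tool_rot: [-0.063, -3.141, -0.0]
wrist_force: [-0.4, -0.3, -0.5]
grip_width: 0.567
grip_force: 6.0
```

```bash
python3 jog.py '[[0,0,0.001,0,0.4],[0,0,0.0015,0,0.4],[0,0,0.0015,0,0.4]]'
```

```text
time_s: 16.35
position: [0.4817, -0.3905, 0.0281]
tool_rot: [0.063, 3.141, -0.001]
wrist_force: [-2.0, 1.9, 5.2]
grip_width: 0.566
grip_force: 6.0
```

```bash
python3 jog.py '[[0,0,0,0,0.6],[0,0,0,0,0.65],[0,0,0,0,0.7],[0,0,0,0,0.75],[0,0,0,0,0.8],[0,0,0,0,0.8],[0,0,0,0,0.8]]';python3 jog.py '[[0,0,-0.01,0,0.8],[0,0,-0.03,0,0.8],[0,0,-0.06,0,0.8],[0,0,-0.1,0,0.8],[0,0.03,-0.13,0,0.8],[0,0.07,-0.14,0,0.8],[0,0.11,-0.14,0,0.8],[0,0.15,-0.14,0,0.8],[0,0.19,-0.14,0,0.8],[0,0.19,-0.14,0,0.8]]'; python3 -c "
from h import *
cv2.imwrite('pics/s8.png',env.capture('scene')[...,::-1]);cv2.imwrite('pics/t8.png',env.capture('top')[...,::-1])
im=cv2.imread('pics/t8.png');f=lambda im,a,b,c,d,s:cv2.resize(im[b:b+d,a:a+c],None,fx=s,fy=s,interpolation=cv2.INTER_CUBIC)
u=proj('scene',[[.4815,-.3905,.02]])[0].astype(int);print(u)
a=f(im,400,220,90,110,3.5);b=f(im,110,200,180,130,2)[:,:360]
s=cv2.imread('pics/s8.png');c=f(s,max(0,min(u[0]-70,500)),max(0,min(u[1]-70,340)),140,140,2.7)
H=385;pad=lambda q:cv2.copyMakeBorder(q[:H],0,max(0,H-q.shape[0]),0,0,cv2.BORDER_CONSTANT)
o=np.hstack([pad(a),pad(b[:,::1]),pad(c)]);print(o.shape);cv2.imwrite('pics/f8.png',cv2.resize(o,(800,int(800*H/o.shape[1]))))"
```

```text
time_s: 16.93
position: [0.4816, -0.3903, 0.0271]
tool_rot: [-0.063, -3.141, -0.0]
wrist_force: [0.1, 0.3, 0.3]
grip_width: 0.799
grip_force: 0.0
time_s: 17.77
position: [0.4887, -0.1941, 0.1683]
tool_rot: [-0.055, -3.141, -0.004]
wrist_force: [0.4, -0.0, 0.1]
grip_width: 0.798
grip_force: 0.0
[456 369]
(385, 1053, 3)
```

View pics/f8.png

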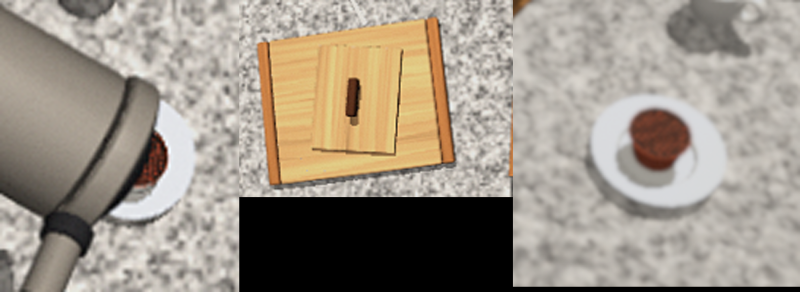

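The panel lies flat on the board with its pull up at (352,98). The red capsule stands upright in the middle of the saucer at (660,140), and the arm is clear, so I'm handing in.

```bash
python3 jog.py '[[0,0,0,0,0.8],[0,0,0,0,0.8],[0,0,0,0,0.8]]'; python3 -c "
from cell import env
print(env.finish_job())"
```

```text
time_s: 18.12
position: [0.4891, -0.2019, 0.1672]
tool_rot: [0.065, 3.141, -0.0]
wrist_force: [-0.1, 0.3, 0.1]
grip_width: 0.798
grip_force: 0.0
the job is handed in; nothing more can be done
None
```

I handed the job in at about 18 s; no verdict came back, but by the camera images both buttons are aside, the panel lies flat on the board with its pull up, the red capsule stands upright in the middle of the saucer, and the green one stayed in the box when the red was lifted out.

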